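# Seat the drain plate in the dye drip tray

### The arm

A 6-joint arm with a two-finger parallel gripper is mounted at the origin on the work surface. World frame = base frame: x ahead of the robot, y to its left, z up, the work surface at z = 0. Lengths are in m, angles in rad, forces in N, time in s.
With the tool pointing down it reaches from about 0.325 to 0.9 m from the base axis. Payload 3.5 kg.
Tool frame: the origin (TCP) lies at the very end of the fingers, on their centre line; the grasp point (between the pads) lies 19 mm behind it; z points along the fingers, y is the line along which they close (so a half turn about z gives the same grasp; the last joint's range is limited). The gripper opens to 85 mm and grips with 20 to 120 N. Pads are 22 mm wide; open, the fingers measure 114 mm over their backs; the gripper's body (76 mm by 85 mm) begins 54 mm behind the grasp point. The pads swing forward as they close: fully open they stand 13 mm farther back than shut.
Start: joints at [-1.31, 0.276, -0.026, 1.268, 0, 1.467], TCP at [0.222, -0.584, 0.231] pointing down, gripper open.
Joint ranges: [-3.12, 3.12], [-0.85, 1.88], [-1.08, 1.24], [-1.95, 2.15], [-1.57, 1.53], [-3.14, 3.14]. Speed limits (rad/s): [2.57, 2.57, 3.14, 3.14, 3.14, 3.14].

### API

Orientations are given as a rotation vector (axis times angle).
In Python, from rig import bot gives the robot as it stands. The module is installed in compiled form; this text tells all that it offers.
- The arm moves only by the shell command python3 -m pendant 'ROWS'. ROWS is JSON, one flat list of numbers, 5 for each row, row after row: the shift along the tool's x, y, z in cm, then the turn about the tool's z in rad, then the closure, from 0 (fully open) to 1 (shut). A call has 1 to 5 rows; each row is the pose to reach, as a shift and turn from the pose commanded when the call began, along the tool's axes at that moment; what a row does not reach only later rows make up. A row lasts 1/12 s, in which the tool goes at most 41.7 mm and 7.16 degrees, less where a joint would pass 70% of its speed; a pose out of reach is approached as far as the arm can. A call with a gripper value outside its range is refused whole. The fingers move at their own pace and stop on an object; the grip force is fixed at half the most. Time passes only in rows, so rows that repeat a pose let the fingers close. It gives the time, the measured TCP pose, the force, the opening and the grip force at its end, in the units of the state.
- bot.observe(): the state, without advancing time (a new reading comes with each control period).
- bot.read_camera(name): name is "side" or "top" or "wrist"; returns (picture, depth): 400x640x3 uint8, red, green, blue; 400x640 float32, m along the optical axis (not along the pixel's ray), 0 where there is no reading.
- bot.camera_info(name): a dict with "intrinsics" (3x3 intrinsics, pixels), "R" (3x3) and "t" (3): a world point X has camera coordinates R X + t. Camera axes: x right, y down, z forward; pixel columns grow to the right and rows downward; lengths in m; the calibration is good to about 2 mm. The wrist camera is an equidistant fisheye: a pixel r from the principal point sees the ray r / f radians off the axis. A picture is of the moment at which its call begins: read the wrist's pose just before it. camera_info takes no time and is no camera call; for the wrist camera it gives the pose at the moment of the call.
- bot.job_done(): hands the job in; it is judged then, once.
The state is a dict: "t": time; "joint_pos": joint angles; "dq": joint speeds; "joint_efforts": joint torques, N m; "ee_pos": TCP position; "ee_rot": TCP orientation; "force": force on the tool from outside, world axes, zero at the start; "ft_torque": the same for the moment, N m; "opening": finger opening in m; "grasp_force": force on a finger pad.
Only numpy, scipy, OpenCV 4.12 (cv2) and the standard library are available. Lean on these libraries where they do the work, as an engineer would, in place of code of your own. Each camera call takes 0.05 s, during which the arm holds its last target. There are 200 camera calls.

### The job

Fit the dark grey drain plate with the six round holes into the white drip tray: tuck one of its short edges under the tray's lip, then lower the opposite edge until the plate lies flat inside the tray, and let go. Leave the solid cover plate without holes where it is.

Things in the scene. Friction and masses are not known exactly. Their poses are not given: they have to be found in the camera images.
- plate: Drain plate: dark grey plastic, loose, 130 (x) x 90 (y) x 6 mm, about 0.15 kg, six round 20 mm holes, three across each end; starts flat on the bench. Mid-top stands a grip tab, 36 mm long along x, 10 mm thick along y, its top 56 mm above the plate's underside. Origin: centre of the underside; z up. Its ends are alike: either short edge may go under the lip.
- blank: Cover plate, not to be used: same grey plastic and same tab, but solid, without holes, and shorter: 100 (x) x 90 (y) x 6 mm, loose, flat on the bench. Origin: centre of the underside.
- tray: Drip tray: white plastic, fixed, open on top, 164 (x) x 124 (y) mm outside, 152 x 112 inside. The plate lies on ribs, tops 8 mm above the tray's underside, with 22 mm play each way. The lip is on the -x end, roughly towards the robot; +x end wall 26 mm high, side walls 18. A level plate cannot pass: it goes in tilted about 15 degrees, lip edge low. Origin: centre of the underside, at bench height; z up.
- lip (a point): Middle of the lip's free lower edge: in the tray's frame x = -46, y = 0, z = 28 mm. The lip is a 6 mm thick ledge across the tray's full width that reaches 30 mm inwards from the inner face of the -x end wall (x = -76 to -46 mm), underside 28 mm and top 34 mm above the tray's underside. Its axes are the tray's.
Not all that is in view belongs to the job. Leave any pink look-alike of the tray alone.

How it is judged:
On the way:
1. one short edge of the drain plate is under the lip while the opposite edge is still raised (z of lip in the frame of plate between 0.004 and 0.032 m and (x of lip in the frame of plate between 0.025 and 0.062 m or x of lip in the frame of plate between -0.062 and -0.025 m) and y of lip in the frame of plate between -0.03 and 0.03 m and angle between plate's own z axis and vertical between 0.06 and 0.8 rad), for 0.05 s.
At the end, for the whole second after the job is handed in: The drain plate lies flat (3 degrees) on the ribs (4 mm), tab up, its centre within 14 mm of the tray's each way and its length within 14 degrees of the tray's, one short edge under the lip; it is at rest, and the cover plate is within 30 mm of its start (z of plate in the frame of tray between 0.004 and 0.012 m and x of plate in the frame of tray between -0.014 and 0.014 m and y of plate in the frame of tray between -0.014 and 0.014 m and angle between the x axis of plate and the x axis of tray, either way round below 0.25 rad and angle between plate's own z axis and vertical below 0.05 rad and linear speed of plate below 0.02 m/s and angular speed of plate below 0.2 rad/s and distance of blank from where it was at the start of the episode below 0.03 m); the robot touches nothing.
It fails at once if the cover plate is moved more than 30 mm (distance of blank from where it was at the start of the episode above 0.03 m).
It also fails if it takes over 42 s, if anything falls off the work surface, if the arm or the gripper's body presses on something with over 40 N, if the wrist force passes 120 N, or if a joint passes its speed limit or range.

## Working session

There is one attempt and no reset: what is moved stays moved. The work goes in short steps, Python scripts to look and compute and a shell command to move; the robot and the scene stay as the last step left them, time stands still between calls to the robot, and variables do not carry over. Pictures are saved under pics/ and viewed, at most 10 in all, crops included, and the job is handed in when it is done.

```bash
mkdir -p pics; python3 - <<'E'
from rig import bot
import cv2,numpy as np
for n in("top","side"):
    p,d=bot.read_camera(n); np.savez(f"pics/{n}0.npz",p=p,d=d); cv2.imwrite(f"pics/{n}0.png",p[:,:,::-1])
    c=bot.camera_info(n); print(n,c["intrinsics"],c["R"],c["t"])
o=bot.observe(); print(o)
E
```

```text
top [[449.55213842   0.         318.96923455]
 [  0.         449.55213842 209.00561657]
 [  0.           0.           1.        ]] [[ 0.02058146 -0.99978719 -0.00140561]
 [-0.99669191 -0.02040714 -0.07866879]
 [ 0.07862337  0.00302008 -0.99689982]] [-0.01763287  0.4690029   1.01325896]
side [[455.62032532   0.         312.49034785]
 [  0.         455.62032532 195.62584208]
 [  0.           0.           1.        ]] [[-0.98864914 -0.1497635   0.01199079]
 [-0.11612953  0.71109792 -0.69343614]
 [ 0.0953248  -0.68695752 -0.72041831]] [0.43617054 0.10906617 1.04930158]
{'t': 0.1, 'joint_pos': array([-1.31038040e+00,  2.77094274e-01, -2.77565677e-02,  1.26800829e+00,
        4.35598958e-05,  1.46737053e+00]), 'dq': array([ 4.77401212e-04,  1.59027474e-03,  3.89122949e-03, -3.94092552e-05,
       -6.02821542e-04, -1.45068756e-03]), 'joint_efforts': array([-1.32010473e-04, -4.46706498e+01,  2.96129680e+01,  8.43857619e-03,
       -1.67701392e-04,  8.39715764e-08]), 'ee_pos': array([ 0.22221978, -0.58339701,  0.2302423 ]), 'ee_rot': array([-3.08772418e+00, -5.68001280e-01,  1.85747117e-04]), 'force': array([ 0.35631626,  0.53632042, -0.31879181]), 'ft_torque': array([-0.02402224,  0.01101064,  0.00448341]), 'grasp_force': 0.0, 'opening': 0.08534775882747292}
```

View pics/top0.png

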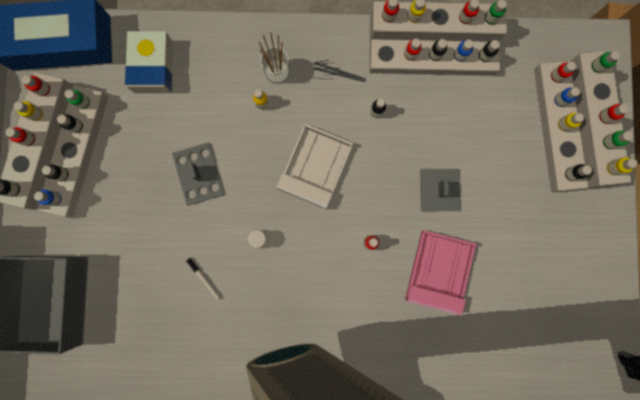

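View pics/side0.png

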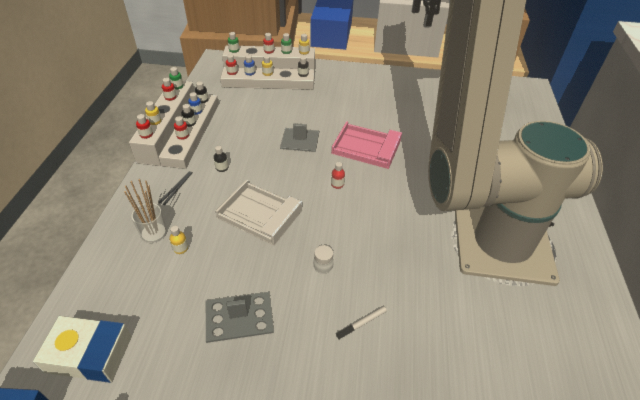

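The top view shows the drain plate at about (198,173) and the white tray at (317,165), with its lip on the lower side near (307,192). The blank is at (440,190), the pink look-alike at (442,270) and a white weight at (257,239). The side view agrees: plate (238,316), tray (260,210).

```bash
cat > h.py <<'E'
import numpy as np,cv2
from rig import bot
def rays(n,uv):
    c=bot.camera_info(n);R,t=c["R"],np.array(c["t"]);K=c["intrinsics"]
    uv=np.atleast_2d(np.float64(uv)); d=np.c_[uv,np.ones(len(uv))]@np.linalg.inv(K).T@R
    return -R.T@t,d
def onplane(n,uv,z):
    C,d=rays(n,uv); return C+d*((z-C[2])/d[:,2])[:,None]
def cloud(n,d):
    v,u=np.mgrid[:400,:640]; C,r=rays(n,np.c_[u.ravel(),v.ravel()]); return (C+r*d.ravel()[:,None]).reshape(400,640,3)
E
python3 - <<'E'
from h import *
S={n:np.load(f"pics/{n}0.npz") for n in("top","side")}
W={n:cloud(n,S[n]["d"]) for n in S}
box={"top":{"plate":(165,138,232,210),"tray":(270,118,362,212)},"side":{"plate":(195,285,282,345),"tray":(210,178,308,246)}}
for n in S:
    hsv=cv2.cvtColor(S[n]["p"],cv2.COLOR_RGB2HSV)
    for k,(a,b,c,e) in box[n].items():
        h=hsv[b:e,a:c]; w=W[n][b:e,a:c]
        z=w[...,2]; ok=(S[n]["d"][b:e,a:c]>0)
        print(n,k,"z pct",np.percentile(z[ok],[1,10,50,90,99]).round(4))
        if k=="plate":
            m=(z>0.003)&ok
            top=ok&(z>0.035)
            print(" tab",top.sum(),w[top].mean(0).round(4),w[top].max(0).round(4),w[top].min(0).round(4))
        else: m=ok&(z>0.012)
        m=cv2.morphologyEx(m.astype(np.uint8),cv2.MORPH_OPEN,np.ones((2,2)))>0
        r=cv2.minAreaRect((w[m][:,:2]*1000).astype(np.float32)); print(" rect",k,r, np.median(z[m]))
        if k=="tray":
            lip=ok&(z>0.029); r=cv2.minAreaRect((w[lip][:,:2]*1000).astype(np.float32)); print(" lip",r,np.median(z[lip]),lip.sum())
p=S["top"]["p"][100:260,150:370][:,:,::-1]; cv2.imwrite("pics/crop1.png",cv2.resize(p,None,fx=3.5,fy=3.5,interpolation=cv2.INTER_CUBIC))
E
```

```text
top plate z pct [-0.004  -0.002   0.0015  0.0075  0.055 ]
 tab 109 [0.5461 0.2772 0.052 ] [0.5644 0.288  0.0603] [0.5293 0.2685 0.0351]
 rect plate ((464.998046875, 185.29864501953125), (397.3364562988281, 141.65292358398438), 49.010231018066406) 0.006047021680103848
top tray z pct [-0.0042 -0.002   0.0018  0.0292  0.0361]
 rect tray ((528.2919921875, 14.9765625), (134.5553436279297, 251.35520935058594), 72.3866958618164) 0.03211609954894801
 lip ((566.5265502929688, 4.6566162109375), (123.79682159423828, 161.79571533203125), 67.34066772460938) 0.03391715205845536 865
side plate z pct [-0.0026 -0.0008  0.0023  0.0083  0.0558]
 tab 188 [0.5474 0.2796 0.0502] [0.5649 0.2871 0.0597] [0.5305 0.2676 0.0351]
 rect plate ((487.78997802734375, 463.9944152832031), (129.47727966308594, 552.6375122070312), 17.288007736206055) 0.006541509753166808
side tray z pct [-0.0025 -0.0007  0.0028  0.03    0.0363]
 rect tray ((515.94091796875, 307.5704345703125), (202.4772186279297, 848.9522094726562), 9.809823989868164) 0.024071502792677113
 lip ((568.5038452148438, 4.867668151855469), (126.4477310180664, 161.9272003173828), 68.94498443603516) 0.03456378327743104 680
```

View pics/crop1.png

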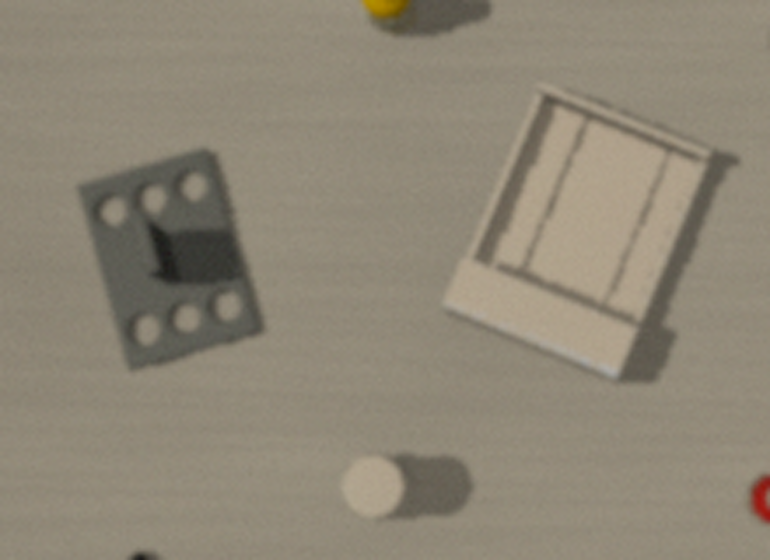

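Crop: plate corners at about (80,187), (210,150), (262,330) and (132,368). The lip's outer edge runs (443,303)–(616,378) and the tray's far wall (545,85)–(715,152).

```bash
python3 - <<'E'
from h import *
S={n:np.load(f"pics/{n}0.npz") for n in("top","side")}
off=lambda a:np.array(a)/3.5+[150,100]-0.35
P=onplane("top",off([(80,187),(210,150),(262,330),(132,368)]),.006)[:,:2]
L=onplane("top",off([(443,303),(616,378)]),.034)[:,:2]; F=onplane("top",off([(545,85),(715,152)]),.026)[:,:2]
def rep(k,c,ax): print(k,c.round(4),"yaw",np.degrees(np.arctan2(ax[1],ax[0])).round(2))
rep("plate corners",P.mean(0),(P[0]+P[1]-P[2]-P[3])/2); print(np.linalg.norm(P-np.roll(P,1,0),axis=1))
rep("tray corners",(L.mean(0)+F.mean(0))/2,F.mean(0)-L.mean(0)); print(np.linalg.norm(F.mean(0)-L.mean(0)),np.linalg.norm(L[0]-L[1]))
for n,(a,b,c,e) in {"top":(165,138,232,210),"side":(195,285,282,345)}.items():
    w=cloud(n,S[n]["d"]); hsv=cv2.cvtColor(S[n]["p"],cv2.COLOR_RGB2HSV)[b:e,a:c]
    m=(hsv[...,1]<45)&(hsv[...,2]<115); 
    m=cv2.morphologyEx(m.astype(np.uint8),cv2.MORPH_OPEN,np.ones((3,3)))
    cs,_=cv2.findContours(m,0,2); k=max(cs,key=cv2.contourArea)[:,0]+[a,b]
    r=cv2.minAreaRect((onplane(n,k,.006)[:,:2]*1000).astype(np.float32)); print(n,r)
    t=w[b:e,a:c]; t=t[(t[...,2]>.052)]; r=cv2.minAreaRect((t[:,:2]*1000).astype(np.float32)); print(" tabtop",r,np.median(t[:,2]))
    zz=w[b:e,a:c][cv2.erode(m,np.ones((3,3)))>0][:,2]; print(" platetop z",np.median(zz))
for n,(a,b,c,e) in {"top":(270,118,362,212),"side":(210,178,308,246)}.items():
    t=cloud(n,S[n]["d"])[b:e,a:c].reshape(-1,3)
    for lo,hi in((.031,.037),(.02,.029)):
        q=t[(t[:,2]>lo)&(t[:,2]<hi)&(abs(t[:,0]-.5665)<.12)&(abs(t[:,1]-.005)<.12)]; print(n,lo,cv2.minAreaRect((q[:,:2]*1000).astype(np.float32)),np.median(q[:,2]),len(q))
print(cv2.Rodrigues(bot.observe()["ee_rot"])[0].round(3))
E
```

```text
plate corners [0.5478 0.2754] yaw 18.22
[0.12753839 0.09029451 0.12710503 0.08964903]
tray corners [0.5693 0.0022] yaw -22.69
0.16188218000087679 0.12229358828746537
top ((547.908447265625, 275.1024169921875), (131.86404418945312, 94.85771942138672), 17.618364334106445)
 tabtop ((465.30718994140625, 144.0125274658203), (345.37677001953125, 28.123605728149414), 58.899986267089844) 0.056257394546201156
 platetop z 0.006078563369737111
side ((551.7987060546875, 258.2143859863281), (53.72755813598633, 54.46394729614258), 9.036502838134766)
 tabtop ((455.26019287109375, 493.3709411621094), (35.15989685058594, 483.40673828125), 23.206298828125) 0.056227838118237505
 platetop z 0.01186132135207374
top 0.031 ((509.1373596191406, 28.357093811035156), (123.2384033203125, 35.9091796875), 68.73561096191406) 0.03398263821971281 775
top 0.02 ((568.8410034179688, 4.830360412597656), (122.64454650878906, 164.57400512695312), 68.79145050048828) 0.024521808928951838 209
side 0.031 ((510.94537353515625, 27.025741577148438), (126.4477310180664, 38.57469940185547), 68.94498443603516) 0.03455204312763921 628
side 0.02 ((571.6527709960938, 4.239952087402344), (124.01963806152344, 166.8245849609375), 68.47859191894531) 0.02437939439240555 272
[[ 0.935  0.356 -0.   ]
 [ 0.356 -0.935  0.002]
 [ 0.    -0.002 -1.   ]]
```

```bash
cat > to.py <<'E'
# usage: to.py x y z yaw_deg : shift/turn needed in tool axes (cm, rad)
import sys; from h import *
x,y,z,w=map(float,sys.argv[1:]); o=bot.observe(); R=cv2.Rodrigues(o["ee_rot"])[0]
s=R.T@(np.array([x,y,z])-o["ee_pos"])*100; cur=np.arctan2(R[1,0],R[0,0])
print("t",round(o["t"],2),"need",s.round(2),"turn",round(cur-np.radians(w),3),"pos",o["ee_pos"].round(4),"F",o["force"].round(1),"open",round(o["opening"],4))
E
python3 -m pendant '[2.66,-2.99,0,0,0, 5.31,-5.98,0,0,0, 7.97,-8.97,0,0,0, 10.62,-11.96,0,0,0, 13.28,-14.95,0,0,0]'
python3 -m pendant '[2.66,-2.99,0,0,0, 5.31,-5.98,0,0,0, 7.97,-8.97,0,0,0, 10.62,-11.96,0,0,0, 13.28,-14.95,0,0,0]'
python3 -m pendant '[2.66,-2.99,0,0,0, 5.31,-5.98,0,0,0, 7.97,-8.97,0,0,0, 10.62,-11.96,0,0,0, 13.28,-14.95,0,0,0]'
python3 to.py 0.548 0.2755 0.12 17.8
```

```text
t: 0.52
ee_pos: [0.2933, -0.3951, 0.2307]
ee_rot: [-3.089, -0.567, 0.0]
force: [1.3, -0.4, 0.5]
opening: 0.0851
grasp_force: 0.0
t: 0.93
ee_pos: [0.3641, -0.2081, 0.231]
ee_rot: [-3.09, -0.567, 0.0]
force: [1.3, 0.3, -0.3]
opening: 0.0854
grasp_force: 0.0
t: 1.35
ee_pos: [0.435, -0.0211, 0.2311]
ee_rot: [3.09, 0.568, -0.0]
force: [0.3, -0.5, -0.3]
opening: 0.0857
grasp_force: 0.0
t 1.35 need [ 21.12 -23.7   11.11] turn 0.053 pos [ 0.435  -0.0211  0.2311] F [ 0.3 -0.5 -0.3] open 0.0857
```

```bash
python3 -m pendant '[2.66,-2.99,0,0,0, 5.31,-5.98,0,0,0, 7.97,-8.97,0,0,0, 10.62,-11.96,0,0,0, 13.28,-14.95,0,0,0]' >/dev/null
python3 -m pendant '[2.66,-2.99,1,0.02,0, 5.31,-5.98,3,0.04,0, 7.8,-8.7,5,0.053,0, 7.8,-8.7,8,0.053,0, 7.8,-8.7,10,0.053,0]' >/dev/null
python3 -m pendant '[0,0,0,0,0, 0,0,0,0,0]'
python3 to.py 0.548 0.2755 0.025 17.8
python3 - <<'E'
from h import *
p,d=bot.read_camera("wrist"); cv2.imwrite("pics/w1.png",p[:,:,::-1]); c=bot.camera_info("wrist"); print(c); np.savez("pics/w1.npz",p=p,d=d,**c)
E
```

```text
t: 2.35
ee_pos: [0.5503, 0.2605, 0.1295]
ee_rot: [-3.09, -0.518, 0.01]
force: [0.8, 0.5, 0.8]
opening: 0.0852
grasp_force: 0.0
t 2.35 need [ 0.32 -1.39 10.47] turn 0.022 pos [0.5503 0.2605 0.1295] F [0.8 0.5 0.8] open 0.0852
{'intrinsics': array([[309.70691629,   0.        , 322.34483521],
       [  0.        , 309.70691629, 197.69887965],
       [  0.        ,   0.        ,   1.        ]]), 'R': array([[ 0.32628878, -0.9452342 , -0.00824226],
       [-0.90833465, -0.31594105,  0.27406095],
       [-0.26165586, -0.08193628, -0.961677  ]]), 't': array([0.06716095, 0.57668634, 0.44781773])}
```

View pics/w1.png

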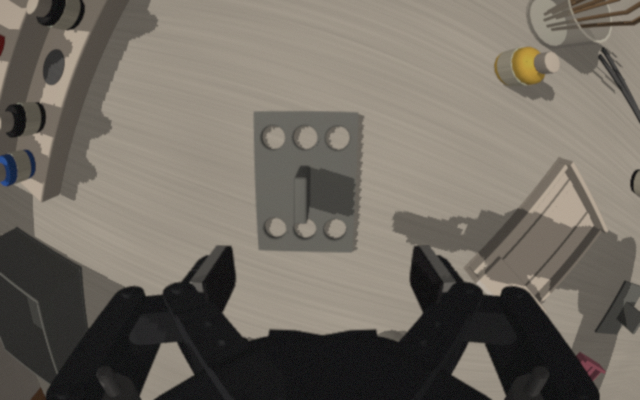

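The wrist view shows the plate squarely below the fingers, with its corners at about (254,112), (361,113), (355,251) and (259,250). The tab is near (303,193) and the finger midline near column 323, so the tool still needs a sideways correction.

```bash
python3 - <<'E'
from h import *
S=np.load("pics/w1.npz");K,R,t=S["intrinsics"],S["R"],S["t"]
v,u=np.mgrid[:400,:640]; x=(u-K[0,2])/K[0,0]; y=(v-K[1,2])/K[1,1]; th=np.hypot(x,y)+1e-9
ray=np.stack([np.sin(th)*x/th,np.sin(th)*y/th,np.cos(th)],-1)@R; C=-R.T@t
W=C+ray*(S["d"]/np.cos(th))[...,None]
b=np.s_[105:258,245:370]; w=W[b]; d=S["d"][b]>0
tab=w[d&(w[...,2]>.05)&(w[...,2]<.07)]; print("tabtop",cv2.minAreaRect((tab[:,:2]*1000).astype(np.float32)),np.median(tab[:,2]),len(tab))
q=w[d&(w[...,2]>.0035)&(w[...,2]<.02)]; print("plate z",np.median(q[:,2]))
# colour corners cast on plane .006
px=np.array([(254,112),(361,113),(355,251),(259,250)]); 
r=ray[px[:,1],px[:,0]]; X=C+r*((.006-C[2])/r[:,2])[:,None]; print(X.round(4),X.mean(0), np.degrees(np.arctan2(*((X[0]+X[1]-X[2]-X[3])[[1,0]]))))
E
python3 -m pendant '[0,0,0,0,0, 0,0,0,0,0]'
python3 to.py 0.548 0.2755 0.025 17.8
```

```text
tabtop ((552.7606201171875, 278.79296875), (35.733943939208984, 10.3118314743042), 18.105600357055664) 0.05676900203924251 670
plate z 0.0070474242056392244
[[0.5999 0.3408 0.006 ]
 [0.6285 0.253  0.006 ]
 [0.5066 0.2128 0.006 ]
 [0.4765 0.3004 0.006 ]] [0.55286335 0.27673031 0.006     ] 18.1729454701295
t: 2.57
ee_pos: [0.5535, 0.2611, 0.1336]
ee_rot: [-3.089, -0.517, -0.003]
force: [-0.3, 0.8, 0.7]
opening: 0.0855
grasp_force: 0.0
t 2.57 need [-0.09 -1.43 10.87] turn 0.021 pos [0.5535 0.2611 0.1336] F [-0.3  0.8  0.7] open 0.0855
```

```bash
cat > wl.py <<'E'
import sys; from h import *
c=bot.camera_info("wrist"); p,d=bot.read_camera("wrist"); n=sys.argv[1]; cv2.imwrite(f"pics/{n}.png",p[:,:,::-1])
K,R,t=c["intrinsics"],c["R"],np.array(c["t"])
v,u=np.mgrid[:400,:640]; x=(u-K[0,2])/K[0,0]; y=(v-K[1,2])/K[1,1]; th=np.hypot(x,y)+1e-9
ray=np.stack([np.sin(th)*x/th,np.sin(th)*y/th,np.cos(th)],-1)@R
W=-R.T@t+ray*(d/np.cos(th))[...,None]; np.savez(f"pics/{n}.npz",p=p,d=d,W=W)
E
python3 -m pendant '[0,-0.8,2,0.02,0, 0,-1.5,4,0.02,0, 0,-1.5,4,0.02,0, 0,-1.5,4,0.02,0, 0,-1.5,4,0.02,0]' >/dev/null
python3 wl.py w2; python3 - <<'E'
from h import *
W=np.load("pics/w2.npz")["W"].reshape(-1,3)
q=W[(W[:,2]>.051)&(W[:,2]<.062)&(np.hypot(W[:,0]-.549,W[:,1]-.277)<.03)]; print(len(q),cv2.minAreaRect((q[:,:2]*1000).astype(np.float32)),np.median(q[:,2]))
E
python3 to.py 0.549 0.277 0.025 17.9
```

```text
808 ((551.0870971679688, 278.36456298828125), (35.34141159057617, 9.269478797912598), 18.52130889892578) 0.05492710831800371
t 3.03 need [ 0.08 -1.18  6.86] turn 0.02 pos [0.5523 0.2643 0.0934] F [-0.7  0.   0.2] open 0.0852
```

```bash
python3 -c "
from rig import bot; print(bot.observe()['joint_pos'])"
for i in 1 2 3 4 5; do python3 -m pendant '[0,0,0,-0.124,0, 0,0,0,-0.248,0, 0,0,0,-0.372,0, 0,0,0,-0.496,0, 0,0,0,-0.62,0]' >/dev/null; done
python3 -m pendant '[0,0,0,0,0, 0,0,0,0,0]' >/dev/null
python3 to.py 0.549 0.277 0.025 197.9
```

```text
[ 0.33181997  0.35355109 -0.22816234  0.98636214  0.01883379  3.14059672]
t 5.28 need [-0.07  1.17  6.81] turn -6.307 pos [0.552  0.2643 0.0929] F [-0.3 -0.4 -0.3] open 0.0855
```

```bash
python3 -m pendant '[0.1,0.6,0,-0.024,0, 0.15,1.25,0,-0.024,0, 0.15,1.25,0,-0.024,0, 0.15,1.25,0,-0.024,0]' >/dev/null
python3 wl.py w3; python3 - <<'E'
from h import *
W=np.load("pics/w3.npz")["W"].reshape(-1,3)
q=W[(W[:,2]>.051)&(W[:,2]<.062)&(np.hypot(W[:,0]-.549,W[:,1]-.277)<.03)]; print(len(q),cv2.minAreaRect((q[:,:2]*1000).astype(np.float32)),np.median(q[:,2]))
E
python3 to.py 0.550 0.278 0.025 197.9
```

```text
826 ((550.0065307617188, 278.1024475097656), (35.84032440185547, 9.320225715637207), 18.538681030273438) 0.0549127517976194
t 5.67 need [-0.47 -0.06  6.67] turn -6.28 pos [0.5458 0.2759 0.0917] F [ 0.2  0.3 -0. ] open 0.0854
```

```bash
python3 -m pendant '[-0.45,-0.05,1.5,0,0, -0.45,-0.05,3.5,0,0, -0.45,-0.05,5.5,0,0, -0.45,-0.05,6.6,0,0, -0.45,-0.05,6.6,0,0]' >/dev/null
python3 to.py 0.550 0.278 0.025 197.9
python3 -m pendant '[0,0,0,0,0.6, 0,0,0,0,1, 0,0,0,0,1, 0,0,0,0,1, 0,0,0,0,1]'; python3 -m pendant '[0,0,0,0,1, 0,0,0,0,1, 0,0,0,0,1]'
```

```text
t 6.08 need [-0.3   0.05 -0.24] turn -6.28 pos [0.5473 0.2766 0.0226] F [-1.5 -0.7 -0.9] open 0.0854
t: 6.5
ee_pos: [0.5508, 0.278, 0.0268]
ee_rot: [0.493, -3.101, -0.03]
force: [-1.3, 0.3, 1.0]
opening: 0.0255
grasp_force: 0.0
t: 6.75
ee_pos: [0.5505, 0.2777, 0.0268]
ee_rot: [0.493, -3.1, -0.029]
force: [-2.2, 0.1, 5.6]
opening: 0.009
grasp_force: 58.7
```

```bash
python3 -m pendant '[0,0,-2,0,1, 0,0,-5,0,1, 0,0,-8,0,1, 0,0,-10,0,1, 0,0,-10,0,1]'
python3 to.py 0.4494 0.0351 0.13 158.6
```

```text
t: 7.17
ee_pos: [0.5542, 0.2772, 0.1309]
ee_rot: [-0.493, 3.097, 0.032]
force: [1.1, 0.2, 0.3]
opening: 0.0087
grasp_force: 58.6
t 7.17 need [ 17.47 -19.76  -0.45] turn -5.594 pos [0.5542 0.2772 0.1309] F [1.1 0.2 0.3] open 0.0087
```

```bash
python3 - <<'E'
from h import *
S=np.load("pics/top0.npz"); w=cloud("top",S["d"])[225:255,240:275].reshape(-1,3); q=w[w[:,2]>.01]; print("weight",q.min(0),q.max(0))
p,d=bot.read_camera("side"); W=cloud("side",d); q=W.reshape(-1,3)
cv2.imwrite("pics/s1.png",cv2.resize(p[150:390,150:470,::-1],None,fx=2,fy=2))
E
```

```text
weight [ 0.37710333 -0.01111823  0.01136615] [0.41838747 0.15018622 1.04698878]
```

View pics/s1.png

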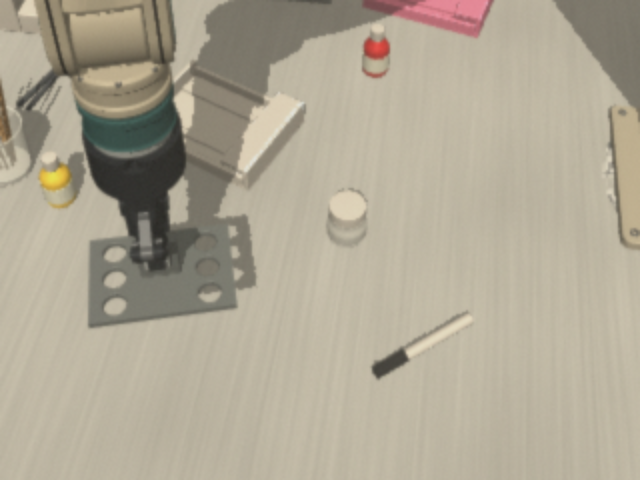

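The plate hangs level in the grip, at about (160,270) in this crop, and the tray is clear. Next I carry it to the robot side of the lip.

```bash
python3 -m pendant '[2.4,-2.8,0,0.11,1, 4.8,-5.5,0,0.22,1, 7.2,-8.3,0,0.33,1, 9.8,-11,0,0.44,1, 12.4,-14,0,0.55,1]' >/dev/null
python3 to.py 0.4494 0.0351 0.085 158.6
```

```text
t 7.63 need [ 0.67 -7.24  3.49] turn 0.135 pos [0.4734 0.1033 0.1209] F [ 0.7 -0.1 -1. ] open 0.009
```

```bash
python3 -m pendant '[0.3,-3,0,0.07,1, 0.5,-6,1,0.135,1, 0.67,-7.2,2,0.135,1, 0.67,-7.2,3,0.135,1, 0.67,-7.2,3,0.135,1]' >/dev/null
python3 -m pendant '[0,0,0,0,1, 0,0,0,0,1]'
python3 to.py 0.4494 0.0351 0.0608 158.6
```

```text
t: 8.22
ee_pos: [0.4528, 0.0372, 0.0917]
ee_rot: [-0.573, -3.078, -0.026]
force: [0.1, 0.3, -1.1]
opening: 0.0091
grasp_force: 58.9
t 8.22 need [ 0.21 -0.36  3.09] turn 0.005 pos [0.4528 0.0372 0.0917] F [ 0.1  0.3 -1.1] open 0.0091
```

```bash
python3 -m pendant '[0.2,-0.3,1.2,0,1, 0.2,-0.3,2.4,0,1, 0.2,-0.3,2.9,0,1, 0.2,-0.3,2.9,0,1]'
python3 -m pendant '[0,0,0.2,0,1, 0,0,0.4,0,1, 0,0,0.4,0,1]'
python3 -m pendant '[0,0,0.2,0,1, 0,0,0.4,0,1, 0,0,0.4,0,1]'
```

```text
t: 8.55
ee_pos: [0.449, 0.0357, 0.0623]
ee_rot: [-0.573, -3.077, -0.025]
force: [-0.4, 0.5, -0.9]
opening: 0.0092
grasp_force: 59.0
t: 8.8
ee_pos: [0.4504, 0.0357, 0.0607]
ee_rot: [-0.575, -3.08, -0.027]
force: [-5.0, 2.2, 8.5]
opening: 0.0087
grasp_force: 60.3
t: 9.05
ee_pos: [0.4494, 0.0364, 0.0579]
ee_rot: [-0.574, -3.078, -0.029]
force: [-8.9, 5.3, 20.3]
opening: 0.0093
grasp_force: 63.1
```

```bash
python3 -m pendant '[0,0,0.2,0,1, 0,0,0.4,0,1, 0,0,0.4,0,1]'
python3 -m pendant '[0,0,0.2,0,1, 0,0,0.3,0,1, 0,0,0.3,0,1]'
python3 - <<'E'
from h import *
p,d=bot.read_camera("side"); np.savez("pics/s2.npz",p=p,d=d)
cv2.imwrite("pics/s2.png",cv2.resize(p[150:310,190:400,::-1],None,fx=3,fy=3))
E
```

```text
t: 9.3
ee_pos: [0.4487, 0.0369, 0.0541]
ee_rot: [-0.574, -3.077, -0.03]
force: [-12.3, 7.5, 24.6]
opening: 0.0087
grasp_force: 65.6
t: 9.55
ee_pos: [0.4473, 0.0375, 0.051]
ee_rot: [-0.573, -3.074, -0.032]
force: [-14.2, 8.1, 27.1]
opening: 0.009
grasp_force: 67.8
```

View pics/s2.png

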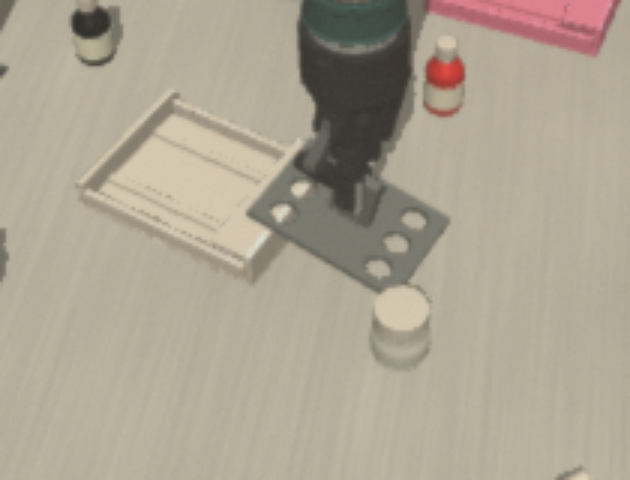

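The plate is tilting: its tray-side end, near (270,200) in the crop, rests on the lip, and the robot-side end is low near (430,250). I'll measure the tilt from depth.

```bash
cat > tilt.py <<'E'
# tilt and centre of the plate in the tray frame from side depth (m); args: approx plate centre tray x,y
import sys; from h import *
def run(cx,cy):
    p,d=bot.read_camera("side"); W=cloud("side",d); a=np.radians(-21.4); T=np.array([.5685,.0045])
    X=(W[...,0]-T[0])*np.cos(a)+(W[...,1]-T[1])*np.sin(a); Y=-(W[...,0]-T[0])*np.sin(a)+(W[...,1]-T[1])*np.cos(a); Z=W[...,2]
    h=cv2.cvtColor(p,cv2.COLOR_RGB2HSV)
    m=(d>0)&(abs(X-cx)<.085)&(abs(Y-cy)<.065)&(Z>.003)&(Z<.11)&(h[...,1]<60)&(h[...,2]<130)&((abs(X-cx)>.028)|(abs(Y-cy)>.03))
    P=np.c_[X[m],Y[m],Z[m]]
    for _ in range(6):
        A=np.c_[P[:,:2],np.ones(len(P))]; k=np.linalg.lstsq(A,P[:,2],rcond=None)[0]; r=abs(P[:,2]-A@k); P=P[r<max(.003,1.5*np.median(r))]
    print("n",len(P),"tilt deg x,y",np.degrees(np.arctan(k[:2])).round(2))
    print("x range",np.percentile(P[:,0],[1,99]).round(4),"y",np.percentile(P[:,1],[1,99]).round(4),"top z at x ends",[(round(x,4),round(float(k@[x,cy,1]),4)) for x in np.percentile(P[:,0],[1,99])], "rect",cv2.minAreaRect((P[:,:2]*1000).astype(np.float32)))
run(float(sys.argv[1]),float(sys.argv[2]))
E
python3 tilt.py -0.118 -0.015
```

```text
n 632 tilt deg x,y [ 9.43 -0.22]
x range [-0.1841 -0.0592] y [-0.0559  0.0313] top z at x ends [(np.float64(-0.1841), 0.0229), (np.float64(-0.0592), 0.0436)] rect ((-121.32273864746094, -13.74609375), (126.86015319824219, 91.27633666992188), 0.2937084436416626)
```

```bash
python3 -m pendant '[0,0,0.2,0,1, 0,0,0.4,0,1, 0,0,0.5,0,1, 0,0,0.5,0,1]'; python3 tilt.py -0.116 -0.015
```

```text
t: 9.98
ee_pos: [0.4451, 0.0382, 0.0451]
ee_rot: [-0.573, -3.07, -0.033]
force: [-15.9, 9.7, 26.5]
opening: 0.0088
grasp_force: 71.7
n 577 tilt deg x,y [15.03 -0.05]
x range [-0.1814 -0.0598] y [-0.0568  0.0312] top z at x ends [(np.float64(-0.1814), 0.0127), (np.float64(-0.0598), 0.0454)] rect ((-120.8839340209961, -13.981830596923828), (123.8816909790039, 91.70957946777344), 0.6631609797477722)
```

```bash
python3 -m pendant '[0,0,-1.5,0,1, 0,0,-4,0,1, 0,0,-6,0,1, 0,0,-6,0,1, 0,0,-6,0,1]'; python3 tilt.py -0.116 -0.015
```

```text
t: 10.45
ee_pos: [0.4519, 0.0341, 0.1048]
ee_rot: [-0.576, -3.083, -0.026]
force: [0.5, 0.3, -1.7]
opening: 0.0088
grasp_force: 67.5
n 704 tilt deg x,y [15.48  1.3 ]
x range [-0.1743 -0.0514] y [-0.0577  0.0304] top z at x ends [(np.float64(-0.1743), 0.0707), (np.float64(-0.0514), 0.1048)] rect ((-112.50772857666016, -14.098876953125), (90.2847671508789, 125.54407501220703), 89.94165802001953)
```

```bash
python3 -m pendant '[-3,0.5,-1,0,1, -6,1,-1,0,1, -9,1.5,-1,0,1, -12,1.5,-1,0,1, -13.7,1.5,-1,0,1]' >/dev/null; python3 -m pendant '[0,0,0,0,1, 0,0,0,0,1, 0,0,0,0,1]'; python3 to.py 0.5853 -0.0021 0.06 158.6; python3 tilt.py 0.024 0
```

```text
t: 11.17
ee_pos: [0.581, -0.0011, 0.1098]
ee_rot: [-0.575, -3.074, -0.025]
force: [-1.1, -0.5, -1.6]
opening: 0.009
grasp_force: 67.5
t 11.17 need [-0.52 -0.    4.98] turn 0.004 pos [ 0.581  -0.0011  0.1098] F [-1.1 -0.5 -1.6] open 0.009
n 522 tilt deg x,y [14.96  0.98]
x range [-0.0419  0.0814] y [-0.0218  0.0445] top z at x ends [(np.float64(-0.0419), 0.0762), (np.float64(0.0814), 0.1092)] rect ((20.161724090576172, 9.03843879699707), (126.20064544677734, 73.5782241821289), 1.8412309885025024)
```

```bash
python3 -m pendant '[-0.5,0,0,0,1, -0.5,0,1.5,0,1, -0.5,0,3,0,1, -0.5,0,4.5,0,1, -0.5,0,5,0,1]' >/dev/null; python3 -m pendant '[0,0,0,0,1, 0,0,0,0,1]'; python3 tilt.py 0.024 0;python3 to.py 0.5853 -0.0021 0.053 158.6
```

```text
t: 11.8
ee_pos: [0.5871, -0.0023, 0.0616]
ee_rot: [-0.575, -3.078, -0.025]
force: [-0.4, -0.3, -1.3]
opening: 0.0092
grasp_force: 67.5
n 561 tilt deg x,y [15.17  1.5 ]
x range [-0.0358  0.0863] y [-0.0444  0.0453] top z at x ends [(np.float64(-0.0358), 0.0275), (np.float64(0.0863), 0.0606)] rect ((25.5120849609375, 0.13512420654296875), (123.81342315673828, 92.56421661376953), 0.6507821083068848)
t 11.85 need [ 0.23 -0.08  0.93] turn 0.004 pos [ 0.5878 -0.0024  0.0622] F [-0.6  0.3 -1.1] open 0.009
```

```bash
python3 -m pendant '[0,0,0.5,0,1, 0,0,0.9,0,1, 0,0,0.9,0,1]'; python3 -m pendant '[0.7,0,0,0,1, 1.4,0,0,0,1, 2.1,0,0,0,1, 2.9,0,0,0,1, 2.9,0,0,0,1]'; python3 -m pendant '[0,0,0,0,1, 0,0,0,0,1]';  python3 tilt.py -0.005 0;python3 to.py 0.5565 0.0075 0.053 158.6
```

```text
t: 12.1
ee_pos: [0.587, -0.0022, 0.0521]
ee_rot: [-0.575, -3.078, -0.025]
force: [-0.0, -0.3, -0.7]
opening: 0.0089
grasp_force: 67.5
t: 12.52
ee_pos: [0.5576, 0.009, 0.0525]
ee_rot: [-0.574, -3.076, -0.025]
force: [-0.1, 0.1, -0.8]
opening: 0.009
grasp_force: 67.5
t: 12.68
ee_pos: [0.5605, 0.0082, 0.0531]
ee_rot: [-0.575, -3.079, -0.025]
force: [0.4, -0.6, -1.4]
opening: 0.0093
grasp_force: 67.5
n 344 tilt deg x,y [14.28  1.26]
x range [-0.0365  0.0586] y [-0.0439  0.0455] top z at x ends [(np.float64(-0.0365), 0.028), (np.float64(0.0586), 0.0522)] rect ((10.732292175292969, 1.0932083129882812), (91.94232940673828, 96.18839263916016), 89.31388854980469)
t 12.73 need [ 0.38 -0.21  0.01] turn 0.004 pos [0.5608 0.0081 0.0531] F [-0.1  0.1 -1.1] open 0.0091
```

```bash
python3 -m pendant '[0,0,0.3,0,1, -0.1,0,0.6,0,1, -0.3,0,0.9,0,1, -0.3,0,0.9,0,1]'; python3 -m pendant '[-0.2,0,0.2,0,1, -0.4,0,0.4,0,1, -0.4,0,0.5,0,1, -0.4,0,0.5,0,1]';  python3 tilt.py -0.0 0
```

```text
t: 13.07
ee_pos: [0.5645, 0.007, 0.0449]
ee_rot: [-0.576, -3.08, -0.025]
force: [-0.4, 0.7, 7.6]
opening: 0.009
grasp_force: 68.8
t: 13.4
ee_pos: [0.5684, 0.0056, 0.0405]
ee_rot: [-0.576, -3.081, -0.025]
force: [-0.4, 0.1, 10.1]
opening: 0.0091
grasp_force: 69.2
n 317 tilt deg x,y [7.52 0.38]
x range [-0.0286  0.0659] y [-0.0426  0.0457] top z at x ends [(np.float64(-0.0286), 0.0206), (np.float64(0.0659), 0.0331)] rect ((19.060840606689453, 1.1016464233398438), (96.73113250732422, 89.8802261352539), 0.7742719650268555)
```

```bash
python3 -m pendant '[-0.1,0,0.2,0,1, -0.2,0,0.4,0,1, -0.3,0,0.6,0,1, -0.3,0,0.6,0,1]';  python3 tilt.py -0.0 0
```

```text
t: 13.78
ee_pos: [0.5726, 0.0042, 0.035]
ee_rot: [-0.577, -3.083, -0.025]
force: [0.8, -0.9, 10.2]
opening: 0.0091
grasp_force: 69.6
n 281 tilt deg x,y [2.75 0.16]
x range [-0.0274  0.0668] y [-0.0466  0.0457] top z at x ends [(np.float64(-0.0274), 0.0177), (np.float64(0.0668), 0.0223)] rect ((18.32740592956543, -7.310699462890625), (99.3665542602539, 107.8753662109375), 1.1339216232299805)
```

Tilt is down to 2.75°. A little further, then release.

```bash
python3 -m pendant '[-0.05,0,0.2,0,1, -0.1,0,0.4,0,1, -0.1,0,0.4,0,1]'; python3 -m pendant '[0,0,0,0,0.6, 0,0,0,0,0.4, 0,0,0,0,0.3, 0,0,0,0,0.3, 0,0,0,0,0.3]'; python3 -m pendant '[0,0,-1.5,0,0.3, 0,0,-4.5,0,0.3, 0,0,-8,0,0.3, 0,0,-12,0,0.3, 0,0,-12,0,0.3]'; python3 tilt.py 0.003 0
python3 - <<'E'
from h import *
p,d=bot.read_camera("side"); cv2.imwrite("pics/s3.png",cv2.resize(p[150:310,190:400,::-1],None,fx=3,fy=3))
E
```

```text
t: 14.08
ee_pos: [0.5747, 0.0035, 0.0317]
ee_rot: [-0.577, -3.086, -0.024]
force: [1.1, -1.6, 11.2]
opening: 0.009
grasp_force: 70.1
t: 14.5
ee_pos: [0.5699, 0.0048, 0.0281]
ee_rot: [-0.575, -3.077, -0.026]
force: [0.3, 0.1, 0.1]
opening: 0.0597
grasp_force: 0.0
t: 14.92
ee_pos: [0.5768, 0.0019, 0.1568]
ee_rot: [0.576, 3.084, 0.027]
force: [1.9, -0.0, 1.8]
opening: 0.0597
grasp_force: 0.0
n 472 tilt deg x,y [-0.1  -0.24]
x range [-0.0316  0.0651] y [-0.0416  0.0468] top z at x ends [(np.float64(-0.0316), 0.0146), (np.float64(0.0651), 0.0144)] rect ((16.801298141479492, 2.139293670654297), (98.23359680175781, 90.08686828613281), 0.693446695804596)
```

View pics/s3.png

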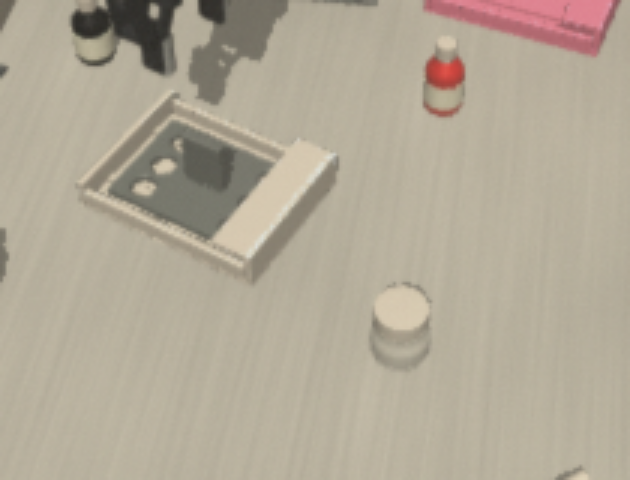

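The plate lies flat in the tray (tilt about 0.1°, top at 14.5 mm, centre within about 2 mm), with one end under the lip near (255,215). The gripper is clear.

```bash
python3 -m pendant '[0,0,0,0,0.3, 0,0,0,0,0.3]' >/dev/null; python3 -c "
from rig import bot; print(bot.job_done())"
```

```text
the job is handed in; nothing more can be done
None
```

The drain plate lies flat in the white tray with one short edge under the lip, and the arm never went near the cover plate; I handed the job in at about 15 s, and no verdict was returned.

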